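# Eject a battery pack from its charger

### The job

At the tattoo bench two battery packs sit flush in their chargers. Press down the lever of the charger that holds the round pack, all the way, so that the pack rises; then lift the round pack out and stand it upright in the shallow steel tray, setting it down gently rather than dropping it. Leave the square pack where it is, seated in its own charger.

Things in the scene. Friction and masses are not known exactly. Their poses are not given: they have to be found in the camera images.
- round_pack: Plain aluminium cylinder, 32 mm across, 46 mm tall, 0.1 kg. Origin: centre of its underside, z up. It starts in the round well (34 mm) amid the top of a black block, 80 x 76 mm and 55 mm high, underside 8 mm above the table, top 1 mm below the block's top: no grip. Lever fully down: underside at 34 mm, top 25 mm above the block, still loosely upright in the well; it then lifts straight out.
- square_pack: Bystander: plain aluminium pack, 30 x 30 mm, 46 mm tall. Origin: centre of its underside, z up. It sits in the square well of a second charger, otherwise the same as the round pack's, with its own identical lever; it must stay there.
- lever_round_pad (a point): Centre of the top of the steel pad (32 mm along the lever, 40 across, 6 thick) ending the lever of the round pack's charger. The lever sticks squarely out of one side of the block; pad 121 mm from the well's centre. The horizontal direction pad to seated pack is square to that side. This point is 63 mm above the table with the lever up, 33 mm fully down, and moves nearly straight down.
- lever_round (a joint): Angle of that lever: 0 up (start), growing as the pad is pushed down, 0.40 rad at the bottom stop. It takes about 4 N on the pad to move it; it has no spring and stays where it is left, holding the pack up. The pack rises 6.5 mm for each 0.1 rad.
- tray: Empty shallow steel tray, fixed, 170 (x) x 130 (y) mm outside, walls 3 mm thick and 15 mm high. Origin: centre of its underside; its inner floor is 3 mm above the table.
Things that resemble listed ones, but are neither listed nor needed, are in the scene too. Leave any yellow look-alike of the part that bears lever_round_pad alone.

How it is judged:
By the outcome, as a careful person would: the job done as asked, in the order asked, and still so for the second after the job is handed in, with the robot touching nothing.
It also fails if it takes over 48 s, if anything falls off the work surface, if the arm or the gripper's body presses on something with over 40 N, if the wrist force passes 120 N, or if a joint passes its speed limit or range.

### The arm

A 7-joint arm with a two-finger parallel gripper is mounted at the origin on the work surface. World frame = base frame: x ahead of the robot, y to its left, z up, the work surface at z = 0. Lengths are in m, angles in degrees, forces in N, time in s.
With the tool pointing down it reaches from about 0.425 to 0.875 m from the base axis. Payload 4.7 kg.
Tool frame: the origin (TCP) lies at the very end of the fingers, on their centre line; the grasp point (between the pads) lies env.hold_point_z behind it (env.hold_point_z is the distance from the TCP to the grasp point, in m); z points along the fingers, y is the line along which they close (so a half turn about z gives the same grasp; the last joint's range is limited). The gripper opens to 87 mm and grips with 3 to 60 N. Pads are 19 mm wide; open, the fingers measure 117 mm over their backs; the gripper's body (75 mm by 190 mm) begins 51 mm behind the grasp point.
Start: joints at [-68.004, 18.392, -4.016, 83.108, 1.295, 78.541, -3.26], TCP at [0.235, 0.606, 0.223] pointing down, gripper open.
Joint ranges: [-163.93, 163.93], [-17.29, 119.83], [-79.2, 71.16], [3.27, 140.29], [-89.18, 269.18], [5.43, 117.66], [-154.24, 154.24]. Speed limits (degrees/s): [147.25, 147.25, 180, 180, 180, 180, 180].

### API

Orientations are given as [roll, pitch, yaw] about the fixed x, y, z axes, in that order (R = Rz(yaw) Ry(pitch) Rx(roll)).
In Python, from cell import env gives the robot as it stands.
- The arm moves only by the shell command python3 -m jog 'ROWS' [FORCE]. ROWS is JSON, a list of rows, each an object with "dp": the shift along the tool's x, y, z in cm, a list of three; "twist": the turn about the tool's z in degrees; "fingers": the opening, from 0 (shut) to 1 (fully open). A call has 1 to 8 rows; each row is the pose to reach, as a shift and turn from the pose commanded when the call began, along the tool's axes at that moment; what a row does not reach only later rows make up. A row lasts 1/8 s, in which the tool goes at most 62.5 mm and 10.7 degrees, less where a joint would pass 70% of its speed; a pose out of reach is approached as far as the arm can. A call with a gripper value outside its range is refused whole. The fingers move at their own pace and stop on an object; FORCE is the grip in N (left out, the last holds). Time passes only in rows, so rows that repeat a pose let the fingers close. It gives the time, the measured TCP pose, the force, the opening and the grip force at its end, in the units of the state.
- env.get_obs(): the state, without advancing time (a new reading comes with each control period).
- env.read_camera(name): name is "scene" or "side" or "wrist"; returns a dict with "pixels" (420x560x3 uint8, blue, green, red), "depth" (420x560 float32, m along the optical axis (not along the pixel's ray), 0 where there is no reading), "fx", "fy", "cx", "cy" (pixels), "rvec" (rotation vector, rad) and "tvec" (3), from world to camera coordinates, as OpenCV has them. Camera axes: x right, y down, z forward; pixel columns grow to the right and rows downward; lengths in m; the calibration is good to about 2 mm. A picture is of the moment at which its call begins.
- env.sign_off(): hands the job in; it is judged then, once.
The state is a dict: "time_s": time; "qpos": joint angles; "joint_velocities": joint speeds; "effort": joint torques, N m; "tool_pos": TCP position; "tool_rot": TCP orientation; "force": force on the tool from outside, world axes, zero at the start; "wrist_torque": the same for the moment, N m; "grip_width": finger opening in m; "grasp_force": force on a finger pad.
Only numpy, scipy, OpenCV 4.12 (cv2) and the standard library are available. Lean on these libraries where they do the work, as an engineer would, in place of code of your own. Each camera call takes 0.05 s, during which the arm holds its last target. There are 200 camera calls.

## Working session

There is one attempt and no reset: what is moved stays moved. The work goes in short steps, Python scripts to look and compute and a shell command to move; the robot and the scene stay as the last step left them, time stands still between calls to the robot, and variables do not carry over. Pictures are saved under pics/ and viewed, at most 10 in all, crops included, and the job is handed in when it is done.

```bash
mkdir -p pics; cat > h.py <<'E'
import numpy as np, cv2
from scipy.spatial.transform import Rotation as R
from cell import env
def cam(n,f=None):
    c=env.read_camera(n)
    np.savez('/tmp/'+n,**c)
    if f: cv2.imwrite('pics/'+f,c['pixels'])
    return c
def cloud(c):
    v,u=np.mgrid[0:420,0:560]; d=c['depth']
    p=np.stack([(u-c['cx'])/c['fx']*d,(v-c['cy'])/c['fy']*d,d],-1)
    Rm=cv2.Rodrigues(np.array(c['rvec'],float))[0]
    return (p-np.array(c['tvec']).ravel())@Rm
def plane(c,u,v,z):
    Rm=cv2.Rodrigues(np.array(c['rvec'],float))[0]; t=np.array(c['tvec']).ravel()
    o=-Rm.T@t; r=Rm.T@np.array([(u-c['cx'])/c['fx'],(v-c['cy'])/c['fy'],1]); return o+r*(z-o[2])/r[2]
def totool(vec):
    s=env.get_obs(); return R.from_euler('xyz',s['tool_rot'],degrees=True).as_matrix().T@np.array(vec)*100
E
python3 - <<'E'
from h import *
a=cam('scene')['pixels'];b=cam('side')['pixels']
cv2.imwrite('pics/a.png',a);cv2.imwrite('pics/b.png',b)
print(env.get_obs(), env.hold_point_z)
E
```

```text
{'time_s': 0.1, 'qpos': array([-68.00388213,  18.43529899,  -4.01669059,  83.16856434,
         1.29475139,  78.54133081,  -3.26101842]), 'joint_velocities': array([ 0.05351493, -0.03415612,  0.00964158, -0.12751892,  0.07235163,
        0.03261789,  0.03505196]), 'effort': array([-3.97558449e-05, -4.92573130e+01, -4.05767849e-01, -3.13399601e+01,
       -6.42217021e-02,  3.95197410e-02,  6.56124575e-05]), 'tool_pos': array([0.23478257, 0.60557539, 0.22155982]), 'tool_rot': array([-1.79900031e+02,  4.90779675e-03,  1.58813527e+02]), 'force': array([-0.16977714, -0.36678478, -0.21587576]), 'wrist_torque': array([-0.03816579,  0.01381819,  0.00428607]), 'grasp_force': 0.0, 'grip_width': 0.08676367786989093} 0.0187
```

View pics/a.png

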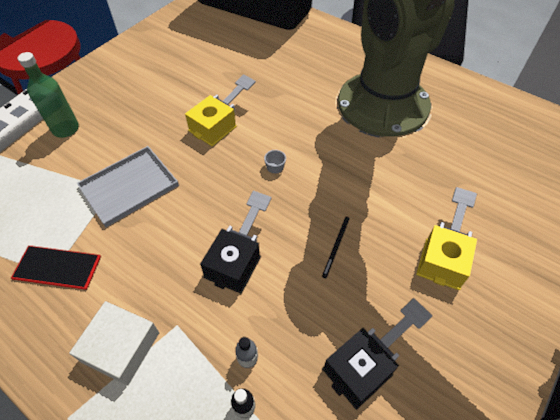

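View pics/b.png

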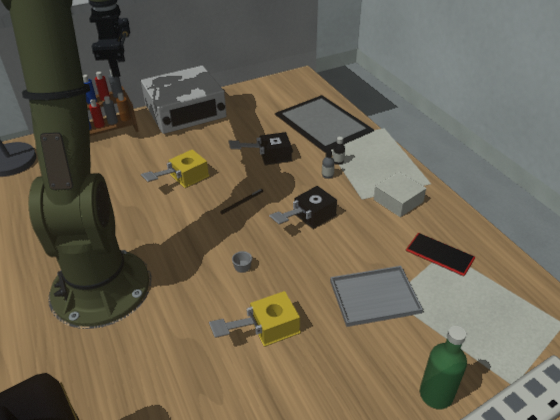

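The scene view shows the round pack at about (230,254) with its lever pad at (258,201), the square pack at (362,363), and the tray centred near (128,187). In the side view, the round pack is at (316,200), the pad at (286,218) and the tray at (376,295).

```bash
python3 - <<'E'
from h import *
np.set_printoptions(precision=4,suppress=True)
for n,pts in (('scene',dict(pack=(230,254,.054),pad=(258,201,.063),tray=(128,187,.003))),('side',dict(pack=(316,200,.054),pad=(286,217,.063),tray=(376,295,.003)))):
    c=np.load(f'/tmp/{n}.npz'); P=cloud(c)
    for k,(u,v,z) in pts.items(): print(n,k,P[v,u],plane(c,u,v,z))
for n,(u,v) in (('scene',(128,187)),):
    c=np.load(f'/tmp/{n}.npz'); P=cloud(c)
    for z in [(79,185),(151,150),(178,184),(107,223)]: print(plane(c,*z,.015))
    # black block top
    g=c['pixels'].max(-1); m=(abs(P[...,2]-.055)<.004); m[:, :190]=0;m[:220]=0;m[295:]=0;m[:,270:]=0
    q=P[m][:,:2].astype(np.float32); print(cv2.minAreaRect(q),len(q))
    m=(abs(P[...,2]-.063)<.006); m[:185]=0;m[225:]=0;m[:,235:]&=True;m[:,:235]=0;m[:,280:]=0
    q=P[m]; print('pad/lever',cv2.minAreaRect(q[:,:2].astype(np.float32)),len(q),q[:,2].mean())
im=np.load('/tmp/scene.npz')['pixels']; cv2.imwrite('pics/c.png',cv2.resize(im[180:300,180:300],None,fx=5,fy=5,interpolation=2))
E
```

```text
scene pack [ 0.5636 -0.004   0.0553] [ 0.5631 -0.0045  0.054 ]
scene pad [ 0.4478 -0.0324  0.0629] [ 0.4479 -0.0323  0.063 ]
scene tray [ 0.5526 -0.3032  0.0053] [ 0.5518 -0.3051  0.003 ]
side pack [ 0.5616 -0.0121  0.0535] [ 0.5613 -0.0126  0.054 ]
side pad [ 0.4624 -0.0389  0.0575] [ 0.4598 -0.0442  0.063 ]
side tray [ 0.5539 -0.3069  0.001 ] [ 0.5528 -0.3082  0.003 ]
[ 0.614  -0.3822  0.015 ]
[ 0.4548 -0.3329  0.015 ]
[ 0.4878 -0.217   0.015 ]
[ 0.6416 -0.2608  0.015 ]
((0.5427625179290771, -0.010476883500814438), (0.12059135735034943, 0.07748052477836609), 12.793251991271973) 1879
pad/lever ((0.45707735419273376, -0.02956601232290268), (0.05893693119287491, 0.03929922729730606), 13.534036636352539) 376 0.06258815900496448
```

View pics/c.png

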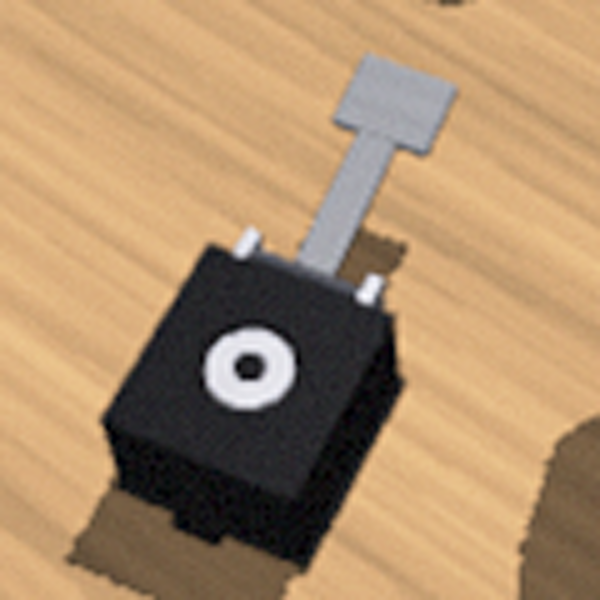

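The two cameras agree: pack about (0.562,-0.007), pad (0.447,-0.034), separation 119 mm against the given 121, and tray centre about (0.551,-0.300). Moving now, with the fingers shutting on the way.

```bash
python3 -m jog '[{"dp":[-41,-33,2],"twist":0,"fingers":0},{"dp":[-41,-33,2],"twist":0,"fingers":0},{"dp":[-41,-33,2],"twist":0,"fingers":0},{"dp":[-41,-33,2],"twist":0,"fingers":0},{"dp":[-41,-33,2],"twist":0,"fingers":0},{"dp":[-41,-33,2],"twist":0,"fingers":0},{"dp":[-41,-33,2],"twist":0,"fingers":0},{"dp":[-41,-33,2],"twist":0,"fingers":0}]'
python3 - <<'E'
from h import *
print(totool(np.array([.447,-.034,.13])-env.get_obs()['tool_pos']),env.get_obs()['qpos'])
E
```

```text
time_s: 1.1
tool_pos: [0.4851, 0.1714, 0.2034]
tool_rot: [180.0, -0.0, 158.8]
force: [1.0, 0.9, 0.3]
grip_width: 0.0148
grasp_force: 0.0
[ -3.86320526 -20.5340748    7.33010608] [-38.60076736   2.21791889  16.67905972 104.29278604  -0.67955208
  73.57407223  47.08426324]
```

```bash
python3 -m jog '[{"dp":[-3.9,-20.5,7.3],"twist":0,"fingers":0},{"dp":[-3.9,-20.5,7.3],"twist":0,"fingers":0},{"dp":[-3.9,-20.5,7.3],"twist":0,"fingers":0},{"dp":[-3.9,-20.5,7.3],"twist":0,"fingers":0},{"dp":[-3.9,-20.5,7.3],"twist":0,"fingers":0},{"dp":[-3.9,-20.5,7.3],"twist":0,"fingers":0}]'
python3 - <<'E'
from h import *
c=cam('wrist','w1.png');P=cloud(c)
d=np.load('/tmp/scene.npz')
print(totool(np.array([.447,-.034,.13])-env.get_obs()['tool_pos']))
Rm=cv2.Rodrigues(np.array(c['rvec'],float))[0]
for p in ([.447,-.034,.063],[.562,-.007,.054]):
    q=Rm@np.array(p)+c['tvec'].ravel(); print(c['fx']*q[0]/q[2]+c['cx'],c['fy']*q[1]/q[2]+c['cy'],q[2])
E
```

```text
time_s: 1.85
tool_pos: [0.4472, -0.031, 0.1307]
tool_rot: [180.0, 0.0, 158.9]
force: [0.1, 0.1, 0.8]
grip_width: 0.0007
grasp_force: 0.0
[-0.08365535 -0.32697638  0.08833721]
273.8013656725187 223.70426773780528 0.2397696813404612
363.30594960120106 345.16111582504243 0.2725019740061586
```

View pics/w1.png

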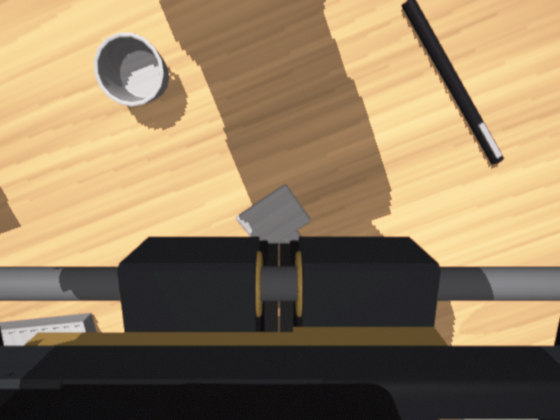

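The wrist view shows the lever pad half hidden behind the shut fingers, near (275,220), where I projected it at (274,224). Pressing.

```bash
python3 -m jog '[{"dp":[-0.1,-0.3,4.0],"twist":0,"fingers":0},{"dp":[-0.1,-0.3,6.0],"twist":0,"fingers":0},{"dp":[-0.1,-0.3,7.0],"twist":0,"fingers":0},{"dp":[-0.1,-0.3,8.0],"twist":0,"fingers":0},{"dp":[-0.1,-0.3,9.0],"twist":0,"fingers":0},{"dp":[-0.1,-0.3,9.5],"twist":0,"fingers":0},{"dp":[-0.1,-0.3,9.8],"twist":0,"fingers":0},{"dp":[-0.1,-0.3,9.9],"twist":0,"fingers":0}]'
```

```text
time_s: 2.9
tool_pos: [0.4477, -0.034, 0.0347]
tool_rot: [179.9, -0.1, 158.9]
force: [-12.5, 0.4, 33.1]
grip_width: 0.0005
grasp_force: 16.8
```

```bash
python3 -m jog '[{"dp":[0,0,0],"twist":0,"fingers":0},{"dp":[0,0,0],"twist":0,"fingers":0}]'; python3 - <<'E'
from h import *
a=cam('scene')['pixels'];b=cam('side')['pixels']
cv2.imwrite('pics/d.png',np.hstack([cv2.resize(x,None,fx=4,fy=4,interpolation=2) for x in (a[200:300,190:290],b[160:260,260:360])]))
E
```

```text
time_s: 3.15
tool_pos: [0.4477, -0.034, 0.0348]
tool_rot: [179.9, -0.0, 158.9]
force: [-11.5, -0.1, 27.5]
grip_width: 0.0003
grasp_force: 14.1
```

View pics/d.png

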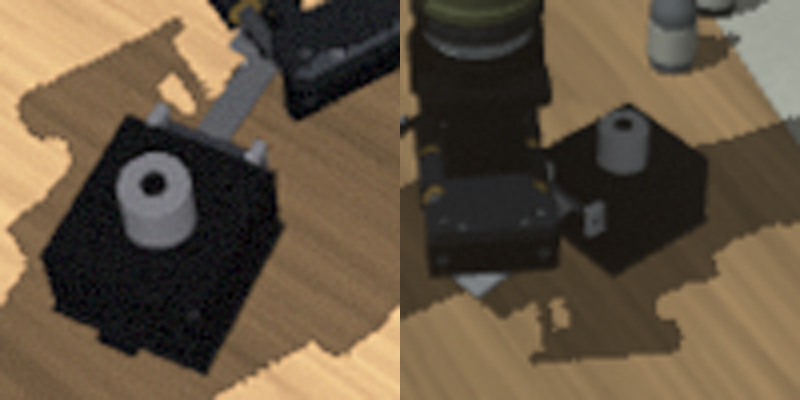

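The crops show the round pack risen and upright, its top centre at scene (228.5,245.7). I'll retreat and measure its height and centre.

```bash
python3 -m jog '[{"dp":[0,0,-2],"twist":0,"fingers":0},{"dp":[0,0,-5],"twist":0,"fingers":0},{"dp":[0,0,-10],"twist":0,"fingers":0.5},{"dp":[0,0,-12],"twist":0,"fingers":1},{"dp":[0,0,-12],"twist":0,"fingers":1}]'; python3 - <<'E'
from h import *
np.set_printoptions(precision=4,suppress=True)
for n,(u,v) in (('scene',(228,246)),('side',(316,191))):
    c=cam(n); P=cloud(c); m=(abs(P[...,2]-.080)<.006)&(np.hypot(P[...,0]-.562,P[...,1]+.008)<.03)
    vv,uu=np.nonzero(m); q=P[m]
    print(n,len(q),np.median(q[:,2]),(q[:,:2].max(0)+q[:,:2].min(0))/2,np.ptp(q[:,:2],axis=0))
    ctr=[(uu.min()+uu.max())/2,(vv.min()+vv.max())/2]; print(ctr,plane(c,*ctr,.080))
    if n=='scene':
        m=(P[...,2]>.028)&(P[...,2]<.06)&(np.hypot(P[...,0]-.447,P[...,1]+.034)<.02);print('pad',np.median(P[m],0))
s=env.get_obs()
print(s['tool_pos'],totool(np.array([.562,-.007,.056])-s['tool_pos']))
E
```

```text
time_s: 3.88
tool_pos: [0.4488, -0.0343, 0.1537]
tool_rot: [179.8, 0.3, 158.9]
force: [0.3, -0.1, -0.5]
grip_width: 0.0228
grasp_force: 0.0
scene 260 0.08062413244942065 [ 0.5618 -0.0053] [0.0324 0.0312]
[np.float64(228.5), np.float64(246.5)] [ 0.5629 -0.0049  0.08  ]
pad [ 0.4477 -0.0331  0.0346]
side 94 0.0784376348030376 [ 0.5608 -0.0077] [0.0326 0.0353]
[np.float64(315.0), np.float64(192.5)] [ 0.5577 -0.0121  0.08  ]
[ 0.4467 -0.0346  0.1512] [-9.7599  6.7294  9.5166]
```

Pack top is at 0.080, so the lever is fully down. Centre is about (0.5615,-0.006). Moving over it with the fingers open.

```bash
python3 -m jog '[{"dp":[-9.7,6.8,0],"twist":0,"fingers":1},{"dp":[-9.7,6.8,0],"twist":0,"fingers":1},{"dp":[-9.7,6.8,3],"twist":0,"fingers":1},{"dp":[-9.7,6.8,4],"twist":0,"fingers":1},{"dp":[-9.7,6.8,4],"twist":0,"fingers":1},{"dp":[-9.7,6.8,4],"twist":0,"fingers":1},{"dp":[-9.7,6.8,4],"twist":0,"fingers":1}]'; python3 - <<'E'
from h import *
c=cam('wrist','w2.png')
s=env.get_obs();print(s['tool_pos'],s['grip_width'],totool(np.array([.5615,-.006,.058])-s['tool_pos']))
Rm=cv2.Rodrigues(np.array(c['rvec'],float))[0]
for p in ([.5615,-.006,.080],list(s['tool_pos'][:2])+[.08]):
    q=Rm@np.array(p)+c['tvec'].ravel(); print(c['fx']*q[0]/q[2]+c['cx'],c['fy']*q[1]/q[2]+c['cy'],q[2])
E
```

```text
time_s: 4.85
tool_pos: [0.5623, -0.0068, 0.1128]
tool_rot: [179.9, 0.1, 158.8]
force: [0.4, 0.2, -0.4]
grip_width: 0.0869
grasp_force: 0.0
[ 0.56223605 -0.00675943  0.11268976] 0.08687625341363256 [0.10453662 0.03621998 5.46887977]
278.88260605123537 237.8543894822674 0.20540897873032557
278.101336358901 239.46878302316574 0.20564515584716112
```

View pics/w2.png

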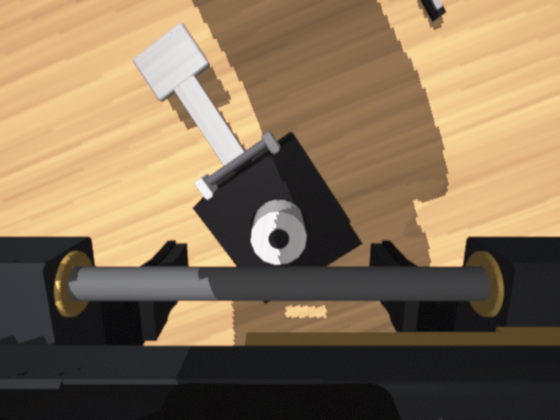

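The pack's top centre shows at (278.5,237), within a pixel or two of the tool axis (278,239). Descending and gripping.

```bash
python3 -m jog '[{"dp":[0.1,0.0,3],"twist":0,"fingers":1},{"dp":[0.1,0.0,5.0],"twist":0,"fingers":1},{"dp":[0.1,0.0,5.4],"twist":0,"fingers":1},{"dp":[0.1,0.0,5.4],"twist":0,"fingers":0.45},{"dp":[0.1,0.0,5.4],"twist":0,"fingers":0.3},{"dp":[0.1,0.0,5.4],"twist":0,"fingers":0.3},{"dp":[0.1,0.0,5.4],"twist":0,"fingers":0.3},{"dp":[0.1,0.0,5.4],"twist":0,"fingers":0.2}]' 20; python3 -m jog '[{"dp":[0,0,0],"twist":0,"fingers":0.2},{"dp":[0,0,0],"twist":0,"fingers":0.2},{"dp":[0,0,0],"twist":0,"fingers":0.2},{"dp":[0,0,0],"twist":0,"fingers":0.2}]'
```

```text
time_s: 5.9
tool_pos: [0.5609, -0.0064, 0.0577]
tool_rot: [180.0, 0.0, 158.8]
force: [-0.0, -0.4, 0.9]
grip_width: 0.045
grasp_force: 0.0
time_s: 6.4
tool_pos: [0.5609, -0.0063, 0.0576]
tool_rot: [180.0, 0.0, 158.8]
force: [0.2, 0.8, 0.3]
grip_width: 0.0315
grasp_force: 20.0
```

```bash
python3 -m jog '[{"dp":[0,0,-1],"twist":0,"fingers":0.2},{"dp":[0,0,-3],"twist":0,"fingers":0.2},{"dp":[0,0,-6],"twist":0,"fingers":0.2},{"dp":[0,0,-8],"twist":0,"fingers":0.2},{"dp":[-0.5,-1.5,-8],"twist":0,"fingers":0.2},{"dp":[-1.5,-4.5,-8],"twist":0,"fingers":0.2},{"dp":[-3,-8.7,-8],"twist":0,"fingers":0.2},{"dp":[-4.5,-13,-8],"twist":0,"fingers":0.2}]'
python3 -m jog '[{"dp":[-1.5,-4.3,0],"twist":0,"fingers":0.2},{"dp":[-3,-8.7,0],"twist":0,"fingers":0.2},{"dp":[-4.2,-12,0],"twist":0,"fingers":0.2},{"dp":[-5.1,-14.7,0],"twist":0,"fingers":0.2},{"dp":[-5.1,-14.7,0],"twist":0,"fingers":0.2},{"dp":[-5.1,-14.7,4],"twist":0,"fingers":0.2},{"dp":[-5.1,-14.7,6],"twist":0,"fingers":0.2},{"dp":[-5.1,-14.7,6],"twist":0,"fingers":0.2}]'
python3 - <<'E'
from h import *
a=cam('scene')['pixels'];b=cam('side')['pixels']
cv2.imwrite('pics/e.png',np.hstack([cv2.resize(x,None,fx=2.5,fy=2.5,interpolation=2) for x in (a[110:250,60:210],b[200:340,310:460])]))
s=env.get_obs();print(s['tool_pos'],s['grip_width'],s['grasp_force'])
E
```

```text
time_s: 7.4
tool_pos: [0.5546, -0.1462, 0.1365]
tool_rot: [-179.9, -0.1, 158.8]
force: [0.8, -0.8, -0.6]
grip_width: 0.0315
grasp_force: 20.0
time_s: 8.4
tool_pos: [0.5487, -0.298, 0.0754]
tool_rot: [180.0, -0.3, 158.9]
force: [-0.6, -0.1, -0.5]
grip_width: 0.0312
grasp_force: 20.0
[ 0.55063681 -0.29932381  0.07812751] 0.031495598281069966 19.99986742157489
```

View pics/e.png

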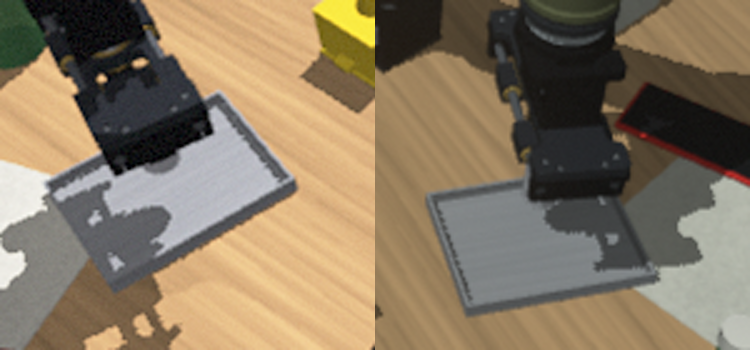

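The pack is held above the tray interior; its base shows just below the gripper at crop (165,160). Lowering slowly: the underside should meet the floor after about 5.1 cm.

```bash
python3 -m jog '[{"dp":[0,0,2],"twist":0,"fingers":0.2},{"dp":[0,0,3.5],"twist":0,"fingers":0.2},{"dp":[0,0,4.2],"twist":0,"fingers":0.2},{"dp":[0,0,4.5],"twist":0,"fingers":0.2},{"dp":[0,0,4.7],"twist":0,"fingers":0.2},{"dp":[0,0,4.8],"twist":0,"fingers":0.2},{"dp":[0,0,4.8],"twist":0,"fingers":0.2},{"dp":[0,0,4.8],"twist":0,"fingers":0.2}]'
python3 -m jog '[{"dp":[0,0,0.1],"twist":0,"fingers":0.2},{"dp":[0,0,0.2],"twist":0,"fingers":0.2},{"dp":[0,0,0.2],"twist":0,"fingers":0.2},{"dp":[0,0,0.2],"twist":0,"fingers":0.2}]'
```

```text
time_s: 9.5
tool_pos: [0.5504, -0.2994, 0.0298]
tool_rot: [180.0, 0.0, 158.8]
force: [-0.1, 0.4, -1.1]
grip_width: 0.0314
grasp_force: 20.0
time_s: 10.0
tool_pos: [0.5503, -0.2993, 0.0275]
tool_rot: [180.0, -0.0, 158.8]
force: [-0.1, 0.5, -1.4]
grip_width: 0.0316
grasp_force: 20.0
```

```bash
python3 -m jog '[{"dp":[0,0,0.05],"twist":0,"fingers":0.2},{"dp":[0,0,0.1],"twist":0,"fingers":0.2},{"dp":[0,0,0.1],"twist":0,"fingers":0.2},{"dp":[0,0,0.1],"twist":0,"fingers":0.2}]'
```

```text
time_s: 10.5
tool_pos: [0.5503, -0.2994, 0.0267]
tool_rot: [180.0, 0.0, 158.8]
force: [-1.0, -0.0, -0.5]
grip_width: 0.0315
grasp_force: 20.0
```

```bash
python3 -m jog '[{"dp":[0,0,0.05],"twist":0,"fingers":0.2},{"dp":[0,0,0.1],"twist":0,"fingers":0.2},{"dp":[0,0,0.1],"twist":0,"fingers":0.2},{"dp":[0,0,0.1],"twist":0,"fingers":0.2}]'
```

```text
time_s: 11.0
tool_pos: [0.5504, -0.2994, 0.0266]
tool_rot: [180.0, 0.0, 158.8]
force: [-2.4, 2.8, 6.6]
grip_width: 0.0313
grasp_force: 20.0
```

Contact: 6.6 N at z 0.0266, the expected height. Releasing slowly, then retreating.

```bash
python3 -m jog '[{"dp":[0,0,-0.05],"twist":0,"fingers":0.38},{"dp":[0,0,-0.05],"twist":0,"fingers":0.42},{"dp":[0,0,-0.05],"twist":0,"fingers":0.5},{"dp":[0,0,-0.05],"twist":0,"fingers":0.7},{"dp":[0,0,-0.05],"twist":0,"fingers":0.8},{"dp":[0,0,-0.05],"twist":0,"fingers":0.8}]'
python3 -m jog '[{"dp":[0,0,-2],"twist":0,"fingers":0.8},{"dp":[0,0,-5],"twist":0,"fingers":0.8},{"dp":[0,0,-10],"twist":0,"fingers":0.8},{"dp":[0,0,-15],"twist":0,"fingers":0.8},{"dp":[0,10,-15],"twist":0,"fingers":0.8},{"dp":[0,10,-15],"twist":0,"fingers":0.8},{"dp":[0,10,-15],"twist":0,"fingers":0.8}]'
python3 - <<'E'
from h import *
a=cam('scene')['pixels'];b=cam('side')['pixels']
cv2.imwrite('pics/f.png',np.vstack([cv2.resize(x,None,fx=.7,fy=.7,interpolation=3) for x in (a,b)]))
E
```

```text
time_s: 11.75
tool_pos: [0.5503, -0.2994, 0.026]
tool_rot: [180.0, 0.0, 158.8]
force: [0.6, -0.4, -0.8]
grip_width: 0.065
grasp_force: 0.0
time_s: 12.62
tool_pos: [0.5885, -0.2014, 0.1774]
tool_rot: [179.9, 0.1, 159.2]
force: [0.4, -1.0, 0.6]
grip_width: 0.0698
grasp_force: 0.0
```

View pics/f.png

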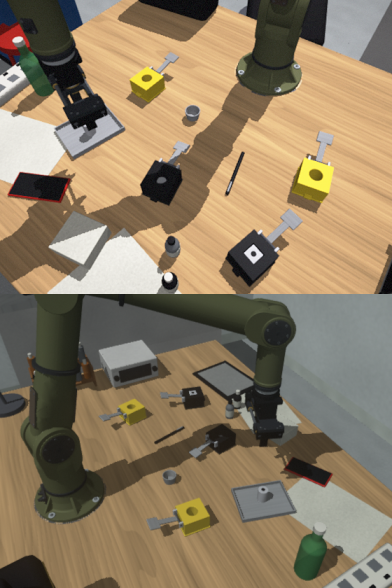

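The lower (side) half shows the pack standing upright near the middle of the tray at (265,493). The square pack is still in its charger at (192,395), and the gripper is clear.

```bash
python3 -m jog '[{"dp":[0,0,0],"twist":0,"fingers":0.8},{"dp":[0,0,0],"twist":0,"fingers":0.8}]' && python3 -c "from cell import env; print(env.sign_off())"
```

```text
time_s: 12.98
tool_pos: [0.5858, -0.2078, 0.1764]
tool_rot: [-180.0, 0.0, 158.7]
force: [0.3, -0.8, -0.5]
grip_width: 0.0696
grasp_force: 0.0
the job is handed in; nothing more can be done
None
```

The round charger's lever is fully down, the round pack stands upright in the steel tray after a gentle set-down, and the square pack was left seated; handed in at about 13 s.

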